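# Index the rotary inspection stage to its pointer and clamp it

### The arm

A 6-joint arm with a two-finger parallel gripper is mounted at the origin on the work surface. World frame = base frame: x ahead of the robot, y to its left, z up, the work surface at z = 0. Lengths are in m, angles in rad, forces in N, time in s.
With the tool pointing down it reaches from about 0.375 to 0.9 m from the base axis. Payload 3.1 kg.
Tool frame: the origin (TCP) lies on the centre line of the jaws, within the pads' length; the fingertips stand ahead of it and the grasp point (between the pads) lies 5 mm behind it (env.tcp_to_tips is the z of the fingertips in the tool frame, in m); z points along the fingers, y is the direction in which the jaws open and shut (so a half turn about z gives the same grasp; the last joint's range is limited). The gripper opens to 87 mm and grips with 3 to 60 N. Pads are 19 mm wide; open, the fingers measure 117 mm over their backs; the gripper's body (75 mm by 190 mm) begins 51 mm behind the grasp point.
Start: joints at [-1.381, 0.527, 1.433, -0, 1.181, -0.178], TCP at [0.225, -0.583, 0.237] pointing down, gripper open.
Joint ranges: [-3.08, 3.08], [-0.75, 2.2], [0.22, 2.44], [-1.43, 4.57], [0, 2.65], [-2.85, 2.85]. Speed limits (rad/s): [2.79, 2.79, 3.14, 3.14, 3.14, 3.14].

### API

Orientations are given as a unit quaternion [w, x, y, z].
In Python, from plant import env gives the robot as it stands. The module is installed in compiled form; this text tells all that it offers.
- The arm moves only by the tool step_arm, never from a script. Its argument "series" is a list of rows, each an object of numbers: "gripper": the finger opening in m, from 0 to 0.087; "x", "y", "z": the shift along the tool's x, y, z in m; "spin": the turn about the tool's z in degrees. A call has exactly 5 rows; each row is the pose to reach, as a shift and turn from the pose commanded when the call began, along the tool's axes at that moment; what a row does not reach only later rows make up. A row lasts 1/8 s, in which the tool goes at most 62.5 mm and 10.7 degrees, less where a joint would pass 70% of its speed; a pose out of reach is approached as far as the arm can. A call with a gripper value outside its range is refused whole. The fingers move at their own pace and stop on an object; "force" is the grip in N (left out, the last holds). Time passes only in rows, so rows that repeat a pose let the fingers close, or fill a call up. It gives the time, the measured TCP pose, the force and the opening at its end, in the units of the state.
- env.state(): the state, without advancing time (a new reading comes with each control period).
- env.capture(name): name is "scene" or "top" or "wrist"; returns the picture (420x560x3 uint8, red, green, blue); there is no depth.
- env.camera_info(name): a dict with "mtx" (3x3 intrinsics, pixels), "extrinsics" (4x4, takes a point from camera to world coordinates). Camera axes: x right, y down, z forward; pixel columns grow to the right and rows downward; lengths in m; the calibration is good to about 2 mm. A picture is of the moment at which its call begins: read the wrist's pose just before it. camera_info takes no time and is no camera call; for the wrist camera it gives the pose at the moment of the call.
- env.sign_off(): hands the job in, once; it reports no verdict.
The state is a dict: "time_s": time; "q": joint angles; "joint_velocities": joint speeds; "joint_torque": joint torques, N m; "ee_pos": TCP position; "ee_rot": TCP orientation; "ft_force": force on the tool from outside, world axes, zero at the start; "torque": the same for the moment, N m; "finger_gap": finger opening in m.
Only numpy, scipy, OpenCV 4.12 (cv2) and the standard library are available. Lean on these libraries where they do the work, as an engineer would, in place of code of your own. Each camera call takes 0.05 s, during which the arm holds its last target. There are 200 camera calls.

### The job

Turn the disc of the microscope's rotary stage clockwise (seen from above), by pushing down on its black rim and dragging it round, until the white mark faces the orange pointer; feel your way onto it, press with no more than 25 newtons and keep off the glass in the middle. Once the mark faces the pointer, push the blue clamp slide fully home towards the stage so that the disc is held there, and let go. Leave the other things on the bench where they are.

Things in the scene. Friction and masses are not known exactly. Their poses are not given: they have to be found in the camera images.
- foot: Fixed white round foot of the rotary stage, 190 mm across; origin on the disc's axis at bench level; +x points to the orange pointer, -y to the clamp. On it stands the head: a grey drum of radius 104 mm that does not turn and carries the disc. The head's height is set differently every time and not measured: the disc's top is 76 to 90 mm above the bench, rigid, to be found by touch
- axis (a point): The disc's axis at bench level (z = 0). The disc is level, radius 90 mm, its top 6 mm proud of the drum. From radius 60 to 90 mm it is the black rim to press on; inside is glass with a sample, not to be touched. A white mark 5 mm wide runs radially across the rim; thin grey ticks are decoration
- pointer (a point): Point at bench level straight below the tip of the orange pointer, which stands on the drum at radius 97 mm, its top about 3 mm below the disc's
- disc (a joint): Angle of the white mark from the pointer, rad, counter-clockwise positive seen from above; 0 = mark faces pointer. Starts at 0.8 to 2.2, must come down to 0 (clockwise); end stops at -0.5 and 2.6. Stiff: takes 0.25 N m (about 3.5 N along the rim), stays where left; nothing to grip, and a fingertip pressing under about 6 N slips
- clamp: Fixed aluminium clamp block beside the stage, 56 x 80 x 50 mm high, with guide strips up to 60 mm; origin at bench level below its centre, 160 mm from the disc's axis; its y axis points level to that axis, the way the clamp slide is pushed. The steel slide bar (top 67.5 mm above the bench) carries the blue post
- clamp_post (a point): Centre of the blue post when the slide is fully out (this point does not move with the slide): post 26 mm wide along the block's x, 16 mm along y (sliding direction), from 65 to 105 mm above the bench, this point at 85 mm. It lies 20 mm outward of the block's centre, 180 mm from the disc's axis. Over 25 mm clear on both sides along y
- lock (a joint): Travel of the clamp slide towards the disc, m: 0 fully out, 0.015 to 0.016 fully home, where its shoe bears on the disc's hub; starts from 0 to 0.004, friction 3 N, stays where it is left; counted as home above 0.0135
- objective: black spare objective lens standing upright, 40 mm across, 56 mm high, 0.18 kg; origin at its underside; a bystander
- jar: amber glass jar with white cap, 48 mm across, 60 mm high; origin at its underside; a bystander
- adapter: flat aluminium adapter ring, 60 mm across, 18 mm high; origin at its underside; a bystander
- carrier: grey sample carrier tray with four pockets, 100 x 80 x 18 mm; origin at its underside; a bystander
- driver: screwdriver with a yellow handle, lying on the bench; origin at its underside; a bystander
- gauge: steel gauge block, 60 x 25 x 20 mm; origin at its underside; a bystander
- dish: shallow glass dish, 90 mm across, 16 mm high; origin at its underside; a bystander
There are look-alikes about, which are no part of the job. Several things look just like the clamp: the one meant starts farthest from the robot's base.

How it is judged:
By the outcome, as a careful person would: the job done as asked, in the order asked, and still so for the second after the job is handed in, with the robot touching nothing.
It also fails if it takes over 64 s, if anything falls off the work surface, if the arm or the gripper's body presses on something with over 40 N, if the wrist force passes 120 N, or if a joint passes its speed limit or range.

## Working session

There is one attempt and no reset: what is moved stays moved. The work goes in short steps, Python scripts to look and compute and a tool call to move; the robot and the scene stay as the last step left them, time stands still between calls to the robot, and variables do not carry over. Pictures are saved under pics/ and viewed, about 8 in all and at most 12, crops included, and the job is handed in when it is done.

Besides the shell and the picture viewer there is one more tool, called as a command line: name --argument value ..., lists and objects as JSON in quotes. step_arm: Moves the arm, as the interface text tells. Its arguments: {"type":"object","properties":{"series":{"type":"array","items":{"type":"object","properties":{"gripper":{"type":"number"},"x":{"type":"number"},"y":{"type":"number"},"z":{"type":"number"},"spin":{"type":"number"}}}},"force":{"type":"number"}},"required":["series"]}

```bash
mkdir -p pics; python3 - <<'E'
from plant import env
import cv2,numpy as np
s=env.state();print(s,env.tcp_to_tips)
for n in("scene","top"):
    cv2.imwrite(f"pics/{n}0.png",env.capture(n)[:,:,::-1]);i=env.camera_info(n);print(n,i["mtx"],i["extrinsics"])
E
```

```text
{'time_s': 0.0, 'q': array([-1.38046483e+00,  5.28440071e-01,  1.43389388e+00, -2.00524177e-06,
        1.18139138e+00, -1.78511938e-01]), 'joint_velocities': array([-0.00084735, -0.00193245,  0.00069301,  0.00015077,  0.00152803,
        0.0004435 ]), 'joint_torque': array([-1.10894827e-03, -4.40048039e+01, -1.76588917e+01,  6.31923764e-02,
        5.83952630e-02, -1.65041406e-04]), 'ee_pos': array([ 0.22522157, -0.58226233,  0.23559031]), 'ee_rot': array([-1.06631393e-03,  9.83041830e-01,  1.83378361e-01, -7.22892485e-06]), 'ft_force': array([ 0.22567909,  0.23538602, -0.6534209 ]), 'torque': array([-0.00015127, -0.00261251,  0.02057457]), 'finger_gap': 0.08690695215426925} 0.014
scene [[472.16039736   0.         280.63254913]
 [  0.         472.16039736 220.57843297]
 [  0.           0.           1.        ]] [[ 0.21865287  0.73559659 -0.64116189  1.26331615]
 [ 0.9757543  -0.17136527  0.13615245 -0.18135993]
 [-0.0097196  -0.6553866  -0.75523105  0.97354808]
 [ 0.          0.          0.          1.        ]]
top [[505.54330782   0.         282.08250577]
 [  0.         505.54330782 216.10938173]
 [  0.           0.           1.        ]] [[-2.85253266e-02 -9.84862697e-01  1.70973020e-01  2.92619338e-01]
 [-9.99585996e-01  2.87482383e-02 -1.17240423e-03 -2.64321760e-02]
 [-3.76051594e-03 -1.70935680e-01 -9.85275013e-01  1.43204397e+00]
 [ 0.00000000e+00  0.00000000e+00  0.00000000e+00  1.00000000e+00]]
```

View pics/top0.png

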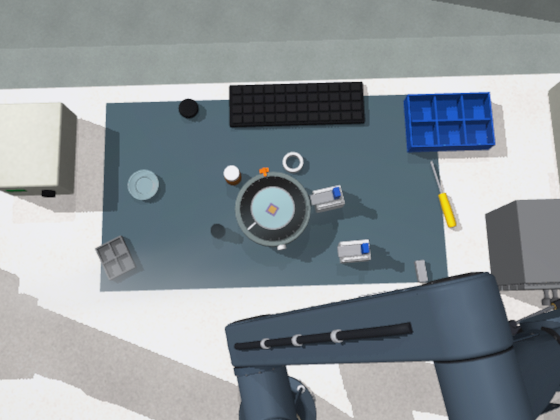

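View pics/scene0.png

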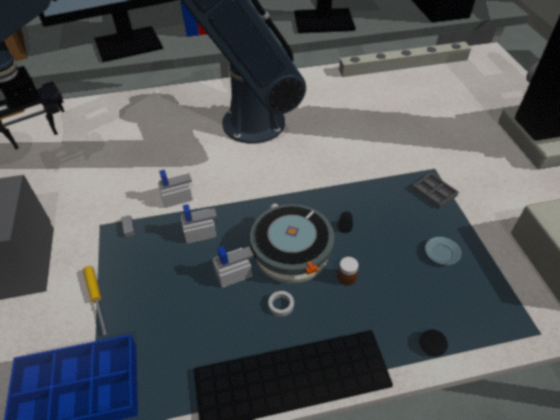

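The top view shows three clamps: (327,198), (353,251), and a third hidden under the arm, seen at scene (175,187). The farthest from the base is top (327,198) / scene (232,262), next to the stage. The pointer is at top (264,171) and the white mark at (251,227). The white knob at (281,247) is a look-alike of the mark. Next is a close crop to check these.

```bash
cat > h.py <<'E'
import numpy as np,cv2
from plant import env
def p2w(n,uv,z,info=None):
    i=info or env.camera_info(n);E=i["extrinsics"];d=E[:3,:3]@np.linalg.solve(i["mtx"],[uv[0],uv[1],1.]);o=E[:3,3]
    return o+d*(z-o[2])/d[2]
def w2p(n,P,info=None):
    i=info or env.camera_info(n);E=i["extrinsics"];c=E[:3,:3].T@(np.asarray(P,float)-E[:3,3]);q=i["mtx"]@c;return q[:2]/q[2]
E
python3 - <<'E'
from h import *
im=cv2.imread("pics/top0.png")
c=im[150:270,215:375]
cv2.imwrite("pics/crop0.png",cv2.resize(c,None,fx=5,fy=5,interpolation=cv2.INTER_CUBIC))
for n,uv,z in[("axis",(272,208.5),.083),("ptr",(264,171),.08),("mark",(251,227),.083),("post",(337,192),.105),("post2",(364.5,244),.105)]:print(n,p2w("top",uv,z))
E
```

```text
axis [ 0.54848027 -0.00126629  0.083     ]
ptr [0.65488649 0.01819887 0.08      ]
mark [0.4993443  0.05666796 0.083     ]
post [ 0.5842778 -0.177295   0.105    ]
post2 [ 0.44193151 -0.24315303  0.105     ]
```

View pics/crop0.png

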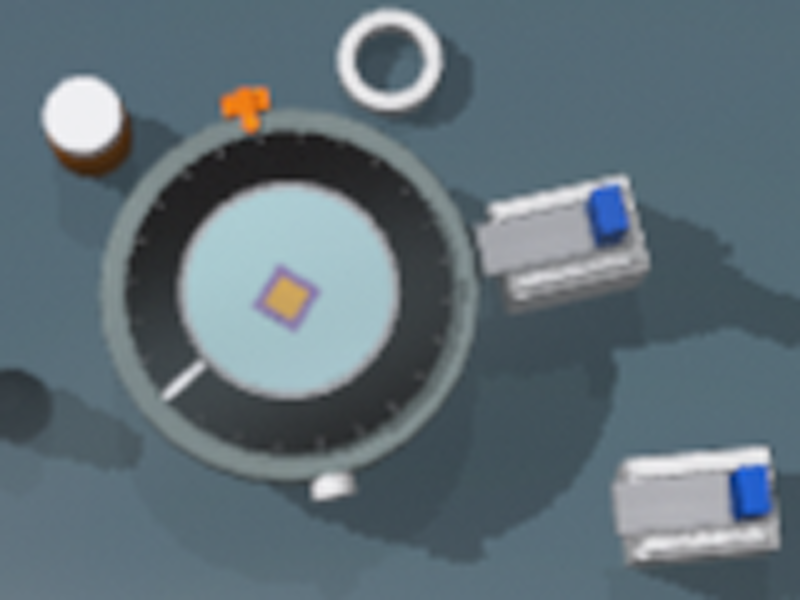

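The crop confirms the set-up. The stage centre is at crop (289,291), the pointer tip at (250,130), the mark from (165,397) to (205,363), and the correct clamp's post top at (609,215). That clamp points at the stage, opposite to the pointer's +90° side, as described. The mark must turn about 117° clockwise.

```bash
python3 - <<'E'
from h import *
px=lambda a:((a[0]+.5)/5-.5+215,(a[1]+.5)/5-.5+150)
A=p2w("top",px((289,291)),.083);ptr=p2w("top",px((250,130)),.08);mo=p2w("top",px((165,397)),.083);mi=p2w("top",px((205,363)),.083);po=p2w("top",px((609,215)),.105)
ang=lambda p:np.degrees(np.arctan2(p[1]-A[1],p[0]-A[0]))
for n,p in dict(A=A,ptr=ptr,mo=mo,mi=mi,post=po).items():print(n,p.round(4),np.hypot(*(p-A)[:2]).round(4),ang(p).round(1))
s=env.state();q=s["ee_rot"];R=np.array([[1-2*(q[2]**2+q[3]**2),2*(q[1]*q[2]-q[0]*q[3])],[2*(q[1]*q[2]+q[0]*q[3]),1-2*(q[1]**2+q[3]**2)]])
psi=np.degrees(np.arctan2(R[1,0],R[0,0]));print("psi",psi)
a=np.radians(100);T=A[:2]+.075*np.array([np.cos(a),np.sin(a)]);d=T-s["ee_pos"][:2];c,sn=np.cos(np.radians(psi)),np.sin(np.radians(psi))
print("target",T,"tool shift x,y",c*d[0]+sn*d[1],sn*d[0]-c*d[1])
E
```

```text
A [ 0.5504 -0.0024  0.083 ] 0.0 0.0
ptr [0.6418 0.0168 0.08  ] 0.0934 11.9
mo [0.4942 0.0659 0.083 ] 0.0885 129.4
mi [0.5121 0.044  0.083 ] 0.0602 129.5
post [ 0.5827 -0.1756  0.105 ] 0.1762 -79.4
psi 21.129886664561305
target [0.53735918 0.07145954] tool shift x,y 0.526866611759282 -0.4973257243825887
```

step_arm --series '[{"x": 0.04,"y": -0.038,"spin": -8,"gripper": 0},{"x": 0.08,"y": -0.076,"spin": -16,"gripper": 0},{"x": 0.12,"y": -0.114,"spin": -24,"gripper": 0},{"x": 0.16,"y": -0.152,"spin": -32,"gripper": 0},{"x": 0.2,"y": -0.19,"spin": -40,"gripper": 0}]' --force 20

```text
validation failed for argument at $.se...
```

```bash
cat >> h.py <<'E'
A=np.array([.5504,-.0024])
def pose():
    s=env.state();q=s["ee_rot"];psi=np.arctan2(2*(q[1]*q[2]+q[0]*q[3]),1-2*(q[2]**2+q[3]**2))
    print("t",round(s["time_s"],2),"ee",s["ee_pos"].round(4),"tipz",round(s["ee_pos"][2]-.014,4),"psi",np.degrees(psi).round(2),"F",s["ft_force"].round(1),"q6",s["q"][5].round(2))
    return s,psi
def shift(T):
    s,psi=pose();d=np.asarray(T)-s["ee_pos"][:2];c,n=np.cos(psi),np.sin(psi);print("shift",(c*d[0]+n*d[1]).round(4),(n*d[0]-c*d[1]).round(4))
E
python3 -c "
from h import *
shift((.5374,.0715))"
```

```text
t 0.1 ee [ 0.2252 -0.5824  0.2357] tipz 0.2217 psi 21.13 F [-0.4  0.   0.7] q6 -0.18
shift 0.5269 -0.4973
```

step_arm --series '[{"x": 0.04,"y": -0.038,"z": 0.0,"spin": -8.0,"gripper": 0.0},{"x": 0.08,"y": -0.076,"z": 0.0,"spin": -16.0,"gripper": 0.0},{"x": 0.12,"y": -0.114,"z": 0.0,"spin": -24.0,"gripper": 0.0},{"x": 0.16,"y": -0.152,"z": 0.0,"spin": -32.0,"gripper": 0.0},{"x": 0.2,"y": -0.19,"z": 0.0,"spin": -40.0,"gripper": 0.0}]' --force 20

```text
time_s: 0.72
ee_pos: [0.3438, -0.3318, 0.2363]
ee_rot: [-0.0, 0.86, 0.51, 0.0]
ft_force: [0.3, 0.4, -0.2]
finger_gap: 0.0448
```

```bash
python3 -c "
from h import *
shift((.5374,.0715))"
```

```text
t 0.72 ee [ 0.3438 -0.3318  0.2363] tipz 0.2223 psi 61.36 F [ 0.3  0.4 -0.2] q6 -0.5
shift 0.4468 -0.0233
```

step_arm --series '[{"x": 0.055,"y": -0.003,"z": 0.0,"spin": -8.0,"gripper": 0.0},{"x": 0.11,"y": -0.006,"z": 0.0,"spin": -16.0,"gripper": 0.0},{"x": 0.165,"y": -0.009,"z": 0.0,"spin": -24.0,"gripper": 0.0},{"x": 0.22,"y": -0.012,"z": 0.0,"spin": -32.0,"gripper": 0.0},{"x": 0.275,"y": -0.015,"z": 0.0,"spin": -39.0,"gripper": 0.0}]'

```text
time_s: 1.35
ee_pos: [0.4635, -0.0838, 0.2364]
ee_rot: [-0.0, 0.64, 0.768, -0.0]
ft_force: [0.8, -1.1, -0.1]
finger_gap: 0.0016
```

```bash
python3 -c "
from h import *
shift((.5374,.0715))"
```

```text
t 1.35 ee [ 0.4635 -0.0838  0.2364] tipz 0.2224 psi 100.36 F [ 0.8 -1.1 -0.1] q6 -0.6
shift 0.1395 0.1007
```

step_arm --series '[{"x": 0.04,"y": 0.029,"z": 0.02,"spin": 0.0,"gripper": 0.0},{"x": 0.08,"y": 0.058,"z": 0.04,"spin": 0.0,"gripper": 0.0},{"x": 0.12,"y": 0.087,"z": 0.06,"spin": 0.0,"gripper": 0.0},{"x": 0.14,"y": 0.101,"z": 0.09,"spin": 0.0,"gripper": 0.0},{"x": 0.14,"y": 0.101,"z": 0.11,"spin": 0.0,"gripper": 0.0}]'

```text
time_s: 1.98
ee_pos: [0.5378, 0.0721, 0.1249]
ee_rot: [-0.001, 0.641, 0.768, -0.0]
ft_force: [-0.2, -0.3, 0.1]
finger_gap: 0.0005
```

```bash
python3 - <<'E'
from h import *
shift((.5374,.0715))
i=env.camera_info("wrist");print(i["extrinsics"][:3,3])
cv2.imwrite("pics/w1.png",env.capture("wrist")[:,:,::-1])
E
```

```text
t 1.98 ee [0.5378 0.0721 0.1249] tipz 0.1109 psi 100.31 F [-0.2 -0.3  0.1] q6 -0.25
shift -0.0005 -0.0005
[0.52614296 0.1453136  0.27227943]
```

View pics/w1.png

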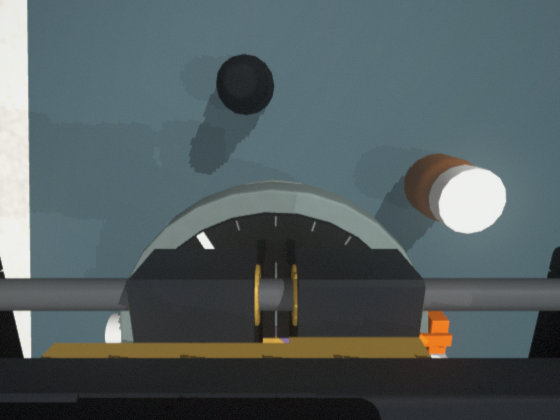

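The wrist view shows the rim around (278,225), the mark's outer end at (205,240), the pointer at (438,330) and the fingers centred over the rim. The gripper stays clear of the jar at (467,200). I'll go down slowly.

step_arm --series '[{"x": 0.0,"y": 0.0,"z": 0.006,"spin": 0.0,"gripper": 0.0},{"x": 0.0,"y": 0.0,"z": 0.011,"spin": 0.0,"gripper": 0.0},{"x": 0.0,"y": 0.0,"z": 0.015,"spin": 0.0,"gripper": 0.0},{"x": 0.0,"y": 0.0,"z": 0.018,"spin": 0.0,"gripper": 0.0},{"x": 0.0,"y": 0.0,"z": 0.019,"spin": 0.0,"gripper": 0.0}]'

```text
time_s: 2.65
ee_pos: [0.5379, 0.0699, 0.1076]
ee_rot: [0.0, 0.642, 0.767, 0.0]
ft_force: [0.7, 0.3, -0.3]
finger_gap: 0.0004
```

step_arm --series '[{"x": 0.0,"y": 0.0,"z": 0.0006,"spin": 0.0,"gripper": 0.0},{"x": 0.0,"y": 0.0,"z": 0.0012,"spin": 0.0,"gripper": 0.0},{"x": 0.0,"y": 0.0,"z": 0.0018,"spin": 0.0,"gripper": 0.0},{"x": 0.0,"y": 0.0,"z": 0.0024,"spin": 0.0,"gripper": 0.0},{"x": 0.0,"y": 0.0,"z": 0.0024,"spin": 0.0,"gripper": 0.0}]'

```text
time_s: 3.28
ee_pos: [0.5378, 0.0701, 0.1051]
ee_rot: [-0.0, 0.642, 0.767, -0.0]
ft_force: [-0.8, 0.3, -0.6]
finger_gap: 0.0005
```

step_arm --series '[{"x": 0.0,"y": 0.0,"z": 0.0006,"spin": 0.0,"gripper": 0.0},{"x": 0.0,"y": 0.0,"z": 0.0012,"spin": 0.0,"gripper": 0.0},{"x": 0.0,"y": 0.0,"z": 0.0018,"spin": 0.0,"gripper": 0.0},{"x": 0.0,"y": 0.0,"z": 0.0018,"spin": 0.0,"gripper": 0.0},{"x": 0.0,"y": 0.0,"z": 0.0018,"spin": 0.0,"gripper": 0.0}]'

```text
time_s: 3.9
ee_pos: [0.5378, 0.07, 0.1034]
ee_rot: [0.0, 0.642, 0.767, -0.0]
ft_force: [0.3, 0.3, -0.5]
finger_gap: 0.0006
```

step_arm --series '[{"x": 0.0,"y": 0.0,"z": 0.0006,"spin": 0.0,"gripper": 0.0},{"x": 0.0,"y": 0.0,"z": 0.0012,"spin": 0.0,"gripper": 0.0},{"x": 0.0,"y": 0.0,"z": 0.0018,"spin": 0.0,"gripper": 0.0},{"x": 0.0,"y": 0.0,"z": 0.0018,"spin": 0.0,"gripper": 0.0},{"x": 0.0,"y": 0.0,"z": 0.0018,"spin": 0.0,"gripper": 0.0}]'

```text
time_s: 4.53
ee_pos: [0.5378, 0.07, 0.1016]
ee_rot: [0.0, 0.642, 0.767, -0.0]
ft_force: [0.4, -0.0, -0.7]
finger_gap: 0.0006
```

step_arm --series '[{"x": 0.0,"y": 0.0,"z": 0.0006,"spin": 0.0,"gripper": 0.0},{"x": 0.0,"y": 0.0,"z": 0.0012,"spin": 0.0,"gripper": 0.0},{"x": 0.0,"y": 0.0,"z": 0.0018,"spin": 0.0,"gripper": 0.0},{"x": 0.0,"y": 0.0,"z": 0.0018,"spin": 0.0,"gripper": 0.0},{"x": 0.0,"y": 0.0,"z": 0.0018,"spin": 0.0,"gripper": 0.0}]'

```text
time_s: 5.15
ee_pos: [0.5378, 0.07, 0.0997]
ee_rot: [-0.0, 0.642, 0.767, 0.0]
ft_force: [-0.2, 0.3, 0.2]
finger_gap: 0.0007
```

step_arm --series '[{"x": 0.0,"y": 0.0,"z": 0.0006,"spin": 0.0,"gripper": 0.0},{"x": 0.0,"y": 0.0,"z": 0.0012,"spin": 0.0,"gripper": 0.0},{"x": 0.0,"y": 0.0,"z": 0.0018,"spin": 0.0,"gripper": 0.0},{"x": 0.0,"y": 0.0,"z": 0.0018,"spin": 0.0,"gripper": 0.0},{"x": 0.0,"y": 0.0,"z": 0.0018,"spin": 0.0,"gripper": 0.0}]'

```text
time_s: 5.78
ee_pos: [0.5378, 0.07, 0.0979]
ee_rot: [-0.0, 0.642, 0.767, -0.0]
ft_force: [0.5, 0.2, -0.5]
finger_gap: 0.0006
```

step_arm --series '[{"x": 0.0,"y": 0.0,"z": 0.0006,"spin": 0.0,"gripper": 0.0},{"x": 0.0,"y": 0.0,"z": 0.0012,"spin": 0.0,"gripper": 0.0},{"x": 0.0,"y": 0.0,"z": 0.0018,"spin": 0.0,"gripper": 0.0},{"x": 0.0,"y": 0.0,"z": 0.0018,"spin": 0.0,"gripper": 0.0},{"x": 0.0,"y": 0.0,"z": 0.0018,"spin": 0.0,"gripper": 0.0}]'

```text
time_s: 6.4
ee_pos: [0.5378, 0.0701, 0.0962]
ee_rot: [0.0, 0.642, 0.767, 0.0]
ft_force: [0.5, -1.0, -0.2]
finger_gap: 0.0003
```

step_arm --series '[{"x": 0.0,"y": 0.0,"z": 0.0006,"spin": 0.0,"gripper": 0.0},{"x": 0.0,"y": 0.0,"z": 0.0012,"spin": 0.0,"gripper": 0.0},{"x": 0.0,"y": 0.0,"z": 0.0018,"spin": 0.0,"gripper": 0.0},{"x": 0.0,"y": 0.0,"z": 0.0018,"spin": 0.0,"gripper": 0.0},{"x": 0.0,"y": 0.0,"z": 0.0018,"spin": 0.0,"gripper": 0.0}]'

```text
time_s: 7.02
ee_pos: [0.5378, 0.07, 0.0943]
ee_rot: [-0.0, 0.642, 0.767, -0.0]
ft_force: [-0.2, -0.1, 1.0]
finger_gap: 0.0006
```

step_arm --series '[{"x": 0.0,"y": 0.0,"z": 0.0005,"spin": 0.0,"gripper": 0.0},{"x": 0.0,"y": 0.0,"z": 0.001,"spin": 0.0,"gripper": 0.0},{"x": 0.0,"y": 0.0,"z": 0.0015,"spin": 0.0,"gripper": 0.0},{"x": 0.0,"y": 0.0,"z": 0.0015,"spin": 0.0,"gripper": 0.0},{"x": 0.0,"y": 0.0,"z": 0.0015,"spin": 0.0,"gripper": 0.0}]'

```text
time_s: 7.65
ee_pos: [0.5379, 0.0701, 0.0939]
ee_rot: [0.0, 0.642, 0.767, 0.0]
ft_force: [-2.7, -0.4, 7.7]
finger_gap: 0.0004
```

step_arm --series '[{"x": 0.0,"y": 0.0,"z": 0.0007,"spin": 0.0,"gripper": 0.0},{"x": -0.0001,"y": 0.0038,"z": 0.0007,"spin": 3.0,"gripper": 0.0},{"x": -0.0006,"y": 0.009,"z": 0.0007,"spin": 7.0,"gripper": 0.0},{"x": -0.0014,"y": 0.014,"z": 0.0007,"spin": 11.0,"gripper": 0.0},{"x": -0.0025,"y": 0.019,"z": 0.0007,"spin": 15.0,"gripper": 0.0}]'

```text
time_s: 8.28
ee_pos: [0.5568, 0.0708, 0.0938]
ee_rot: [0.0, 0.737, 0.676, -0.0]
ft_force: [-3.0, -1.1, 11.6]
finger_gap: 0.0001
```

```bash
cat >> h.py <<'E'
def pol():
    s,psi=pose();d=s["ee_pos"][:2]-A;print("R",np.hypot(*d).round(4),"phi",np.degrees(np.arctan2(d[1],d[0])).round(2))
E
python3 - <<'E'
from h import *
pol()
E
```

```text
t 8.28 ee [0.5568 0.0708 0.0938] tipz 0.0798 psi 85.04 F [-3.  -1.1 11.6] q6 0.01
R 0.0735 phi 85.03
```

step_arm --series '[{"x": -0.0004,"y": 0.0077,"z": 0.0,"spin": 6.0,"gripper": 0.0},{"x": -0.0016,"y": 0.0153,"z": 0.0,"spin": 12.0,"gripper": 0.0},{"x": -0.0036,"y": 0.0227,"z": 0.0,"spin": 18.0,"gripper": 0.0},{"x": -0.0064,"y": 0.0299,"z": 0.0,"spin": 24.0,"gripper": 0.0},{"x": -0.0099,"y": 0.0368,"z": 0.0,"spin": 30.0,"gripper": 0.0}]'

```text
time_s: 8.9
ee_pos: [0.5922, 0.058, 0.0939]
ee_rot: [-0.0, 0.887, 0.461, -0.001]
ft_force: [-3.4, 0.2, 12.5]
finger_gap: 0.0003
```

```bash
python3 - <<'E'
from h import *
pol()
cv2.imwrite("pics/t2.png",cv2.resize(env.capture("top")[150:270,215:375,::-1],None,fx=5,fy=5,interpolation=cv2.INTER_CUBIC))
E
```

```text
t 8.9 ee [0.5922 0.058  0.0939] tipz 0.0799 psi 54.96 F [-3.4  0.2 12.5] q6 0.52
R 0.0735 phi 55.3
```

View pics/t2.png

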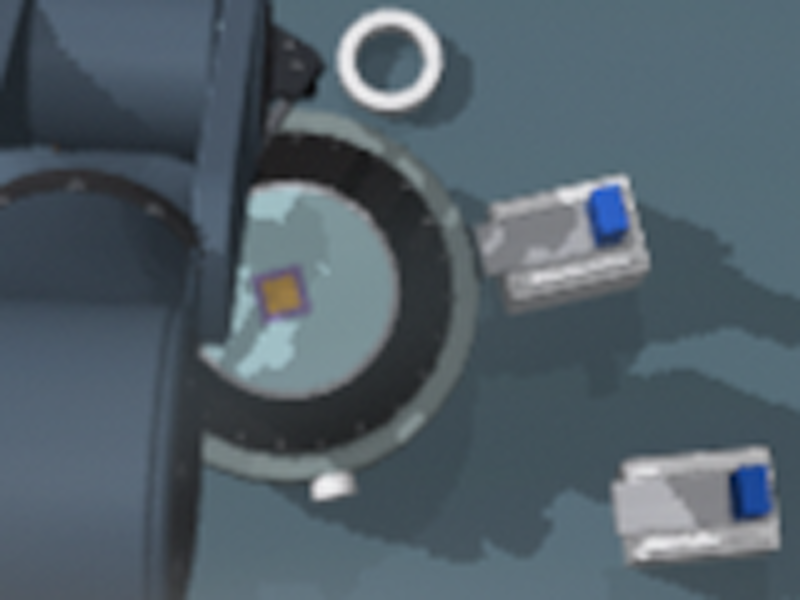

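The mark is hidden by the arm, but the sample square at (282,292) has turned, so the disc is following. About 45° is done. I'll go on.

step_arm --series '[{"x": -0.0004,"y": 0.0077,"z": 0.0,"spin": 6.0,"gripper": 0.0},{"x": -0.0016,"y": 0.0153,"z": 0.0,"spin": 12.0,"gripper": 0.0},{"x": -0.0036,"y": 0.0227,"z": 0.0,"spin": 18.0,"gripper": 0.0},{"x": -0.0064,"y": 0.0299,"z": 0.0,"spin": 24.0,"gripper": 0.0},{"x": -0.0099,"y": 0.0368,"z": 0.0,"spin": 30.0,"gripper": 0.0}]'

```text
time_s: 9.57
ee_pos: [0.6167, 0.0294, 0.0939]
ee_rot: [-0.001, 0.976, 0.216, -0.0]
ft_force: [-4.5, 1.1, 10.2]
finger_gap: 0.0006
```

step_arm --series '[{"x": -0.0004,"y": 0.0077,"z": 0.0,"spin": 6.0,"gripper": 0.0},{"x": -0.0016,"y": 0.0153,"z": 0.0,"spin": 12.0,"gripper": 0.0},{"x": -0.0036,"y": 0.0227,"z": 0.0,"spin": 18.0,"gripper": 0.0},{"x": -0.0064,"y": 0.0299,"z": 0.0,"spin": 24.0,"gripper": 0.0},{"x": -0.0099,"y": 0.0368,"z": 0.0,"spin": 30.0,"gripper": 0.0}]'

```text
time_s: 10.2
ee_pos: [0.6239, -0.0076, 0.0939]
ee_rot: [-0.001, 0.999, -0.044, 0.0]
ft_force: [-2.4, 3.8, 10.4]
finger_gap: 0.0002
```

```bash
python3 - <<'E'
from h import *
pol()
i=env.camera_info("wrist");im=env.capture("wrist")[:,:,::-1].copy()
print(i["extrinsics"][:3,3])
for r in(.06,.09):
  for a in (11.9,24.5): print(r,a,w2p("wrist",[A[0]+r*np.cos(np.radians(a)),A[1]+r*np.sin(np.radians(a)),.08],i).round(1))
cv2.imwrite("pics/w2.png",im)
E
```

```text
t 10.2 ee [ 0.6239 -0.0076  0.0939] tipz 0.0799 psi -5.08 F [-2.4  3.8 10.4] q6 1.47
R 0.0736 phi -4.08
[ 0.69958443 -0.01457446  0.24119668]
0.06 11.9 [244.5 291.2]
0.06 24.5 [221.6 300. ]
0.09 11.9 [225.4 239.5]
0.09 24.5 [189.9 253.9]
```

View pics/w2.png

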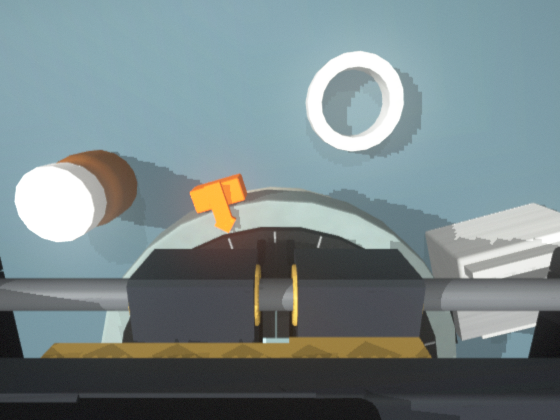

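The pointer tip is at (225,230), where predicted. The mark is hidden behind the finger block. I'll turn about 11° more, then lift and look.

step_arm --series '[{"x": -0.0001,"y": 0.0038,"z": 0.0,"spin": 3.0,"gripper": 0.0},{"x": -0.0004,"y": 0.0077,"z": 0.0,"spin": 6.0,"gripper": 0.0},{"x": -0.0009,"y": 0.0115,"z": 0.0,"spin": 9.0,"gripper": 0.0},{"x": -0.0014,"y": 0.014,"z": 0.0,"spin": 11.0,"gripper": 0.0},{"x": -0.0014,"y": 0.014,"z": 0.0,"spin": 11.0,"gripper": 0.0}]'

```text
time_s: 10.88
ee_pos: [0.6215, -0.0217, 0.0939]
ee_rot: [-0.001, 0.99, -0.138, 0.0]
ft_force: [-2.3, 1.7, 9.5]
finger_gap: 0.0
```

step_arm --series '[{"x": 0.0,"y": 0.0,"z": -0.01,"spin": 0.0,"gripper": 0.0},{"x": -0.01,"y": 0.03,"z": -0.02,"spin": 0.0,"gripper": 0.0},{"x": -0.03,"y": 0.06,"z": -0.03,"spin": 0.0,"gripper": 0.0},{"x": -0.06,"y": 0.08,"z": -0.04,"spin": 0.0,"gripper": 0.0},{"x": -0.06,"y": 0.08,"z": -0.04,"spin": 0.0,"gripper": 0.0}]'

```text
time_s: 11.5
ee_pos: [0.5396, -0.0837, 0.1327]
ee_rot: [-0.0, 0.99, -0.139, -0.001]
ft_force: [1.5, 0.7, 0.4]
finger_gap: 0.0009
```

```bash
python3 - <<'E'
from h import *
pol()
i=env.camera_info("wrist");im=env.capture("wrist")[:,:,::-1].copy()
for r in(.06,.09,.097):
  for a in (11.9,): print(r,a,w2p("wrist",[A[0]+r*np.cos(np.radians(a)),A[1]+r*np.sin(np.radians(a)),.08],i).round(1))
cv2.imwrite("pics/w3.png",im)
np.savez("w3.npz",E=i["extrinsics"],K=i["mtx"])
E
```

```text
t 11.5 ee [ 0.5396 -0.0837  0.1327] tipz 0.1187 psi -15.98 F [1.5 0.7 0.4] q6 1.49
R 0.082 phi -97.55
0.06 11.9 [ 88.1 168.6]
0.09 11.9 [ 56.  121.7]
0.097 11.9 [ 48.2 110.2]
```

View pics/w3.png

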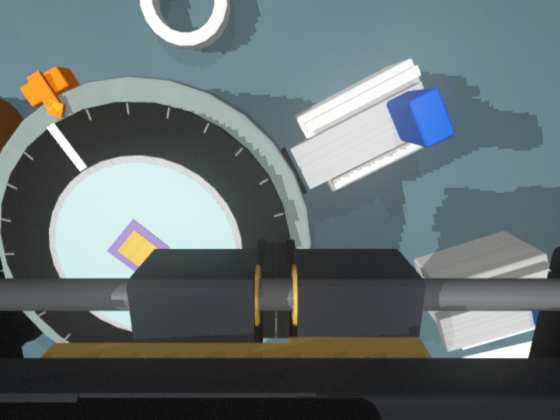

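Clear view: the mark runs from (50,127) to (84,169), the orange tip is at (62,116) and the post is at (420,118). The mark is still a few degrees short of the pointer. I'll measure it about a fitted centre.

```bash
cat > meas.py <<'E'
from h import *
from scipy.optimize import least_squares
def meas(im,info,zt=.080):
    hsv=cv2.cvtColor(im,cv2.COLOR_BGR2HSV).astype(int);H,S,V=hsv[...,0],hsv[...,1],hsv[...,2]
    W=lambda m,z:np.array([p2w(0,(u,v),z,info)[:2] for v,u in np.argwhere(m)])
    # glass edge: light, bluish; outer contour of biggest blob
    y,x=np.mgrid[:im.shape[0],:im.shape[1]]
    P=np.array([[p2w(0,(u,v),zt,info)[:2] for u in range(560)] for v in range(245)])
    r=np.hypot(*(P-A).transpose(2,0,1));V2,S2,H2=V[:245],S[:245],H[:245]
    # black->drum edge along rays from A: radius where V rises
    pts=[]
    for a in np.radians(np.arange(-180,180,2)):
        for r0,r1,sg in((.082,.098,1),):
            rr=np.arange(r0,r1,.0003);q=np.array([w2p(0,[A[0]+k*np.cos(a),A[1]+k*np.sin(a),zt],info) for k in rr])
            if (q<1).any() or (q[:,0]>558).any() or (q[:,1]>243).any():continue
            v=cv2.remap(V.astype(np.float32),q[:,:1].astype(np.float32),q[:,1:].astype(np.float32),1).ravel()
            g=np.diff(v);k=g.argmax()
            if v[:8].max()<90 and g[k]>4:pts.append(A+rr[k]*np.array([np.cos(a),np.sin(a)]))
    pts=np.array(pts);f=least_squares(lambda p:np.hypot(*(pts-p[:2]).T)-p[2],[*A,.09],loss="soft_l1",f_scale=.0005);C=f.x[:2]
    print("circle",f.x.round(4),len(pts))
    d=P-C;r=np.hypot(*d.transpose(2,0,1));a=np.degrees(np.arctan2(d[...,1],d[...,0]))
    m=(V2>170)&(r>.064)&(r<.087)&(abs(a-12)<30);print("mark",a[m].mean().round(2),a[m].std().round(2),m.sum())
    Po=np.array([p2w(0,(u,v),.077,info)[:2] for v,u in np.argwhere((H2<16)&(S2>200)&(V2>120))])-C
    ro=np.hypot(*Po.T);ao=np.degrees(np.arctan2(Po[:,1],Po[:,0]))
    for lo,hi in((.08,.098),(.098,.104),(.104,.11),(.08,.13)):
        k=(ro>lo)&(ro<hi)
        if k.any():print("ptr",lo,hi,ao[k].mean().round(2),ao[k].min().round(1),ao[k].max().round(1),ro[k].min().round(4),k.sum())
E
python3 - <<'E'
from meas import *
d=np.load("w3.npz");meas(cv2.imread("pics/w3.png"),dict(mtx=d["K"],extrinsics=d["E"]))
im=cv2.imread("pics/w3.png")[60:190,0:180];cv2.imwrite("pics/w3c.png",cv2.resize(im,None,fx=4,fy=4,interpolation=cv2.INTER_CUBIC))
E
```

```text
circle [ 0.552  -0.0042  0.0885] 63
mark 16.13 1.24 398
ptr 0.08 0.098 9.66 8.4 11.5 0.0907 35
ptr 0.098 0.104 7.8 1.0 17.2 0.0981 162
ptr 0.104 0.11 5.43 1.2 9.8 0.104 221
ptr 0.08 0.13 6.7 1.0 17.2 0.0907 530
```

View pics/w3c.png

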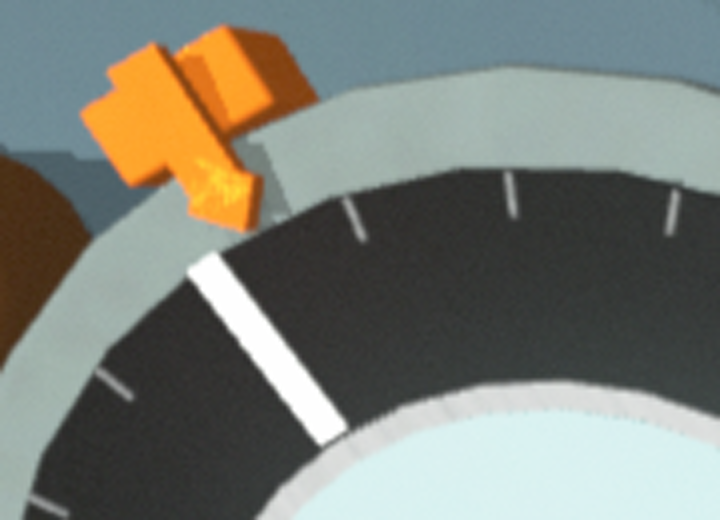

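The mark looks about 4–6° short, but parallax off the lower pointer makes that uncertain. I'll bring the wrist camera over the pointer's radial line, so the angle is free of parallax.

step_arm --series '[{"x": 0.0,"y": -0.02,"z": -0.01,"spin": -7.0,"gripper": 0.0},{"x": 0.0,"y": -0.05,"z": -0.02,"spin": -14.0,"gripper": 0.0},{"x": 0.001,"y": -0.08,"z": -0.02,"spin": -21.0,"gripper": 0.0},{"x": 0.001,"y": -0.088,"z": -0.02,"spin": -28.0,"gripper": 0.0},{"x": 0.001,"y": -0.088,"z": -0.02,"spin": -28.0,"gripper": 0.0}]'

```text
time_s: 12.18
ee_pos: [0.568, 0.0023, 0.152]
ee_rot: [0.0, 0.994, 0.106, 0.001]
ft_force: [0.2, 0.3, -0.8]
finger_gap: 0.0004
```

```bash
python3 - <<'E'
from meas import *
pol()
i=env.camera_info("wrist");im=env.capture("wrist")[:,:,::-1].copy();np.savez("w4.npz",E=i["extrinsics"],K=i["mtx"])
print(i["extrinsics"][:3,3]);cv2.imwrite("pics/w4full.png",im)
meas(im,i)
x,y=w2p(0,[A[0]+.085*.978,A[1]+.085*.208,.08],i);x,y=int(x),int(y);x0=max(0,x-90);y0=max(0,y-65);print(x0,y0)
cv2.imwrite("pics/w4.png",cv2.resize(im[y0:y0+130,x0:x0+180],None,fx=4,fy=4,interpolation=cv2.INTER_CUBIC))
E
```

```text
t 12.18 ee [0.568  0.0023 0.152 ] tipz 0.138 psi 12.18 F [ 0.2  0.3 -0.8] q6 1.17
R 0.0183 phi 15.04
[0.6422218  0.01807485 0.2993394 ]
circle [ 0.552  -0.0025  0.0887] 79
mark 15.23 1.16 315Traceback (most recent call last):
  File "<stdin>", line 5, in <module>
  File "meas.py", line 23, in meas
    Po=np.array([p2w(0,(u,v),.077,info)[:2] for v,u in np.argwhere((H2<16)&(S2>200)&(V2>120))])-C
       ~~~~~~~~~~~~~~~~~~~~~~~~~~~~~~~~~~~~~~~~~~~~~~~~~~~~~~~~~~~~~~~~~~~~~~~~~~~~~~~~~~~~~~~~^~
ValueError: operands could not be broadcast together with shapes (0,) (2,)
```

```bash
sed -i 's/(H2<16)&(S2>200)/(H2<22)\&(S2>130)/' meas.py; python3 - <<'E'
from meas import *
d=np.load("w4.npz");i=dict(mtx=d["K"],extrinsics=d["E"]);im=cv2.imread("pics/w4full.png")
x,y=w2p(0,[A[0]+.085*.978,A[1]+.085*.208,.08],i);x,y=int(x),int(y);x0=max(0,x-90);y0=max(0,y-65);print(x0,y0)
cv2.imwrite("pics/w4.png",cv2.resize(im[y0:y0+130,x0:x0+180],None,fx=4,fy=4,interpolation=cv2.INTER_CUBIC))
meas(im,i)
E
```

```text
187 57
circle [ 0.552  -0.0025  0.0887] 79
mark 15.23 1.16 315
ptr 0.08 0.098 11.23 8.3 14.2 0.0911 141
ptr 0.098 0.104 11.12 4.9 17.7 0.0982 172
ptr 0.104 0.11 11.31 4.6 18.0 0.104 438
ptr 0.08 0.13 11.26 4.6 18.0 0.0911 1154
```

View pics/w4.png

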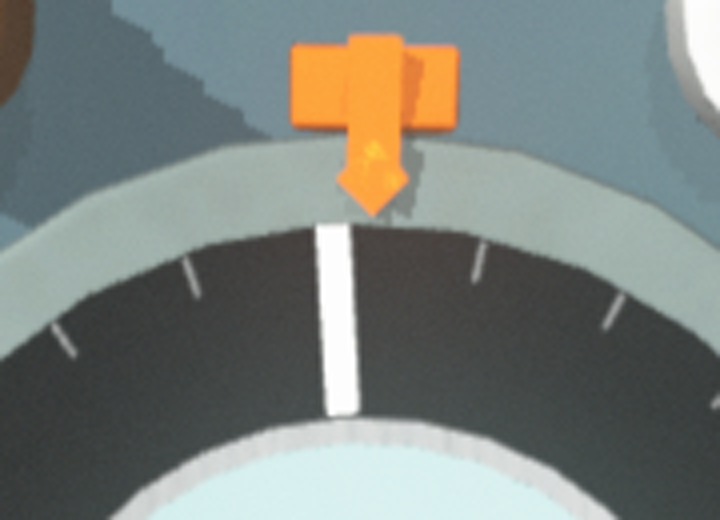

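Clear view: the mark is centred at crop x≈335 and the pointer tip at 373. The mark is 4.0° short, because it slipped slightly. I'll press again and nudge.

step_arm --series '[{"x": 0.02,"y": 0.01,"z": 0.01,"spin": 6.0,"gripper": 0.0},{"x": 0.04,"y": 0.02,"z": 0.02,"spin": 14.0,"gripper": 0.0},{"x": 0.053,"y": 0.027,"z": 0.035,"spin": 20.0,"gripper": 0.0},{"x": 0.053,"y": 0.027,"z": 0.048,"spin": 20.0,"gripper": 0.0},{"x": 0.053,"y": 0.027,"z": 0.053,"spin": 20.0,"gripper": 0.0}]'

```text
time_s: 12.85
ee_pos: [0.6229, -0.014, 0.0978]
ee_rot: [-0.0, 0.998, -0.068, -0.002]
ft_force: [-0.6, -0.3, -0.6]
finger_gap: 0.0006
```

step_arm --series '[{"x": 0.0,"y": 0.0,"z": 0.001,"spin": 0.0,"gripper": 0.0},{"x": 0.0,"y": 0.0,"z": 0.002,"spin": 0.0,"gripper": 0.0},{"x": 0.0,"y": 0.0,"z": 0.003,"spin": 0.0,"gripper": 0.0},{"x": 0.0,"y": 0.0,"z": 0.003,"spin": 0.0,"gripper": 0.0},{"x": 0.0,"y": 0.0,"z": 0.003,"spin": 0.0,"gripper": 0.0}]'

```text
time_s: 13.48
ee_pos: [0.6244, -0.014, 0.0964]
ee_rot: [0.0, 0.998, -0.069, 0.0]
ft_force: [-1.5, -0.2, -0.5]
finger_gap: 0.0009
```

```bash
sed -i 's/^A=.*/A=np.array([.552,-.0025])/' h.py; python3 -c "
from h import *
pol()"
```

```text
t 13.47 ee [ 0.6244 -0.014   0.0964] tipz 0.0824 psi -7.86 F [-1.5 -0.2 -0.5] q6 1.51
R 0.0733 phi -9.03
```

step_arm --series '[{"x": 0.0,"y": 0.0,"z": 0.001,"spin": 0.0,"gripper": 0.0},{"x": 0.0,"y": 0.0,"z": 0.002,"spin": 0.0,"gripper": 0.0},{"x": 0.0,"y": 0.0,"z": 0.0028,"spin": 0.0,"gripper": 0.0},{"x": 0.0,"y": 0.0,"z": 0.0034,"spin": 0.0,"gripper": 0.0},{"x": 0.0,"y": 0.0,"z": 0.0034,"spin": 0.0,"gripper": 0.0}]'

```text
time_s: 14.1
ee_pos: [0.6244, -0.014, 0.0939]
ee_rot: [0.0, 0.998, -0.069, 0.0]
ft_force: [-1.6, 0.3, 8.0]
finger_gap: 0.0004
```

step_arm --series '[{"x": 0.0,"y": 0.0,"z": 0.0007,"spin": 0.0,"gripper": 0.0},{"x": 0.0,"y": 0.0019,"z": 0.0007,"spin": 1.5,"gripper": 0.0},{"x": -0.0001,"y": 0.0038,"z": 0.0007,"spin": 3.0,"gripper": 0.0},{"x": -0.0002,"y": 0.0058,"z": 0.0007,"spin": 4.5,"gripper": 0.0},{"x": -0.0002,"y": 0.0058,"z": 0.0007,"spin": 4.5,"gripper": 0.0}]'

```text
time_s: 14.72
ee_pos: [0.6236, -0.0189, 0.0939]
ee_rot: [-0.001, 0.994, -0.108, 0.0]
ft_force: [-2.0, 3.9, 10.8]
finger_gap: 0.0005
```

step_arm --series '[{"x": 0.0,"y": 0.0,"z": -0.015,"spin": 0.0,"gripper": 0.0},{"x": -0.01,"y": -0.005,"z": -0.03,"spin": -7.0,"gripper": 0.0},{"x": -0.03,"y": -0.02,"z": -0.045,"spin": -15.0,"gripper": 0.0},{"x": -0.051,"y": -0.03,"z": -0.056,"spin": -24.0,"gripper": 0.0},{"x": -0.051,"y": -0.03,"z": -0.056,"spin": -24.0,"gripper": 0.0}]'

```text
time_s: 15.35
ee_pos: [0.5793, 0.0213, 0.1492]
ee_rot: [0.0, 0.995, 0.101, 0.0]
ft_force: [1.1, 0.2, 0.5]
finger_gap: 0.0006
```

```bash
python3 - <<'E'
from meas import *
pol()
i=env.camera_info("wrist");im=env.capture("wrist")[:,:,::-1].copy();cv2.imwrite("pics/w5.png",im)
meas(im,i)
E
```

```text
t 15.35 ee [0.5793 0.0213 0.1492] tipz 0.1352 psi 11.63 F [1.1 0.2 0.5] q6 1.21
R 0.0362 phi 40.99
circle [ 0.5529 -0.0021  0.0883] 67
mark 11.47 1.13 307
ptr 0.08 0.098 11.24 8.2 14.5 0.0902 151
ptr 0.098 0.104 11.25 4.8 18.0 0.098 191
ptr 0.104 0.11 11.48 4.5 18.4 0.104 433
ptr 0.08 0.13 11.42 4.5 18.4 0.0902 1115
```

The mark now faces the pointer: 11.47° against 11.2–11.4° for the pointer, so within 0.3°. The jaw axis already lies along the clamp's axis, so I'll go outward past the post at height.

step_arm --series '[{"x": -0.007,"y": 0.048,"z": 0.0,"spin": 0.0,"gripper": 0.0},{"x": -0.014,"y": 0.1,"z": 0.0,"spin": 0.0,"gripper": 0.0},{"x": -0.022,"y": 0.152,"z": 0.0,"spin": 0.0,"gripper": 0.0},{"x": -0.03,"y": 0.204,"z": 0.0,"spin": 0.0,"gripper": 0.0},{"x": -0.034,"y": 0.233,"z": 0.0,"spin": 0.0,"gripper": 0.0}]'

```text
time_s: 16.02
ee_pos: [0.5944, -0.2191, 0.1475]
ee_rot: [0.001, 0.995, 0.099, 0.001]
ft_force: [1.1, 0.4, 0.5]
finger_gap: 0.0002
```

```bash
python3 - <<'E'
from h import *
shift((.593,-.2136))
i=env.camera_info("wrist");im=env.capture("wrist")[:,:,::-1].copy();cv2.imwrite("pics/w6.png",im)
B,G,R=[im[...,k].astype(int) for k in range(3)];m=(B>150)&(R<90)
n,l,st,ce=cv2.connectedComponentsWithStats(m.astype(np.uint8))
for k in range(1,n):
    if st[k,4]>30:print(st[k],ce[k],p2w(0,ce[k],.105,i))
E
```

```text
t 16.02 ee [ 0.5944 -0.2191  0.1475] tipz 0.1335 psi 11.32 F [1.1 0.4 0.5] q6 0.84
shift -0.0003 -0.0057
[ 526    0   34   91 1497] [547.96392786  57.45958584] [ 0.71958273 -0.33532872  0.105     ]
[ 190  204   32   45 1060] [204.36981132 227.09528302] [ 0.59504791 -0.17733869  0.105     ]
```

View pics/w6.png

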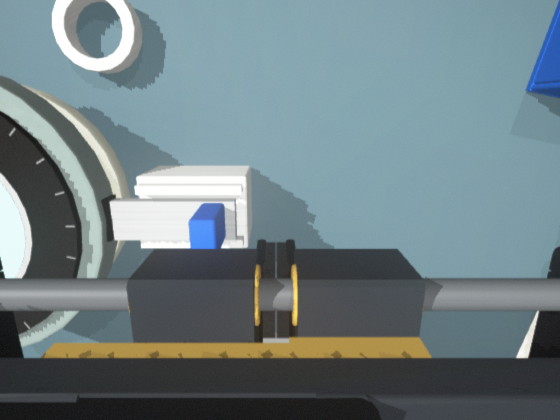

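The blue post is at (207,227) and the closed fingers are just outward of it in line with the slide. I'll descend to a tip height of about 80 mm.

step_arm --series '[{"x": 0.0,"y": 0.0,"z": 0.015,"spin": 0.0,"gripper": 0.0},{"x": 0.0,"y": 0.0,"z": 0.03,"spin": 0.0,"gripper": 0.0},{"x": 0.0,"y": 0.0,"z": 0.044,"spin": 0.0,"gripper": 0.0},{"x": 0.0,"y": 0.0,"z": 0.055,"spin": 0.0,"gripper": 0.0},{"x": 0.0,"y": 0.0,"z": 0.055,"spin": 0.0,"gripper": 0.0}]'

```text
time_s: 16.7
ee_pos: [0.593, -0.2135, 0.0917]
ee_rot: [-0.001, 0.995, 0.102, -0.001]
ft_force: [-0.3, 0.2, 0.3]
finger_gap: 0.0002
```

step_arm --series '[{"x": 0.0,"y": -0.002,"z": 0.0,"spin": 0.0,"gripper": 0.0},{"x": 0.0,"y": -0.004,"z": 0.0,"spin": 0.0,"gripper": 0.0},{"x": 0.0,"y": -0.006,"z": 0.0,"spin": 0.0,"gripper": 0.0},{"x": 0.0,"y": -0.008,"z": 0.0,"spin": 0.0,"gripper": 0.0},{"x": 0.0,"y": -0.01,"z": 0.0,"spin": 0.0,"gripper": 0.0}]'

```text
time_s: 17.32
ee_pos: [0.5916, -0.2047, 0.0932]
ee_rot: [0.0, 0.995, 0.101, 0.0]
ft_force: [0.5, 0.4, 0.2]
finger_gap: 0.0003
```

```bash
python3 -c "
from h import *
pol()"
```

```text
t 17.32 ee [ 0.5916 -0.2047  0.0932] tipz 0.0792 psi 11.63 F [0.5 0.4 0.2] q6 0.86
R 0.206 phi -78.91
```

step_arm --series '[{"x": 0.0,"y": -0.002,"z": 0.0,"spin": 0.0,"gripper": 0.0},{"x": 0.0,"y": -0.004,"z": 0.0,"spin": 0.0,"gripper": 0.0},{"x": 0.0,"y": -0.006,"z": 0.0,"spin": 0.0,"gripper": 0.0},{"x": 0.0,"y": -0.008,"z": 0.0,"spin": 0.0,"gripper": 0.0},{"x": 0.0,"y": -0.01,"z": 0.0,"spin": 0.0,"gripper": 0.0}]'

```text
time_s: 17.95
ee_pos: [0.5896, -0.1949, 0.093]
ee_rot: [0.0, 0.995, 0.101, 0.0]
ft_force: [0.0, -0.7, 0.3]
finger_gap: 0.0003
```

step_arm --series '[{"x": 0.0,"y": -0.001,"z": 0.0,"spin": 0.0,"gripper": 0.0},{"x": 0.0,"y": -0.002,"z": 0.0,"spin": 0.0,"gripper": 0.0},{"x": 0.0,"y": -0.003,"z": 0.0,"spin": 0.0,"gripper": 0.0},{"x": 0.0,"y": -0.004,"z": 0.0,"spin": 0.0,"gripper": 0.0},{"x": 0.0,"y": -0.005,"z": 0.0,"spin": 0.0,"gripper": 0.0}]'

```text
time_s: 18.58
ee_pos: [0.5887, -0.1902, 0.0931]
ee_rot: [0.0, 0.995, 0.101, 0.0]
ft_force: [-0.1, -3.3, -1.0]
finger_gap: 0.0003
```

step_arm --series '[{"x": 0.0,"y": -0.0015,"z": 0.0,"spin": 0.0,"gripper": 0.0},{"x": 0.0,"y": -0.003,"z": 0.0,"spin": 0.0,"gripper": 0.0},{"x": 0.0,"y": -0.0045,"z": 0.0,"spin": 0.0,"gripper": 0.0},{"x": 0.0,"y": -0.006,"z": 0.0,"spin": 0.0,"gripper": 0.0},{"x": 0.0,"y": -0.0075,"z": 0.0,"spin": 0.0,"gripper": 0.0}]'

```text
time_s: 19.2
ee_pos: [0.5872, -0.1827, 0.0931]
ee_rot: [0.0, 0.995, 0.101, 0.0]
ft_force: [1.5, -3.6, -1.8]
finger_gap: 0.0006
```

step_arm --series '[{"x": 0.0,"y": -0.001,"z": 0.0,"spin": 0.0,"gripper": 0.0},{"x": 0.0,"y": -0.002,"z": 0.0,"spin": 0.0,"gripper": 0.0},{"x": 0.0,"y": -0.0025,"z": 0.0,"spin": 0.0,"gripper": 0.0},{"x": 0.0,"y": -0.003,"z": 0.0,"spin": 0.0,"gripper": 0.0},{"x": 0.0,"y": -0.003,"z": 0.0,"spin": 0.0,"gripper": 0.0}]'

```text
time_s: 19.82
ee_pos: [0.5869, -0.1809, 0.0931]
ee_rot: [0.001, 0.995, 0.101, 0.0]
ft_force: [0.7, -6.2, -2.2]
finger_gap: 0.0005
```

step_arm --series '[{"x": 0.0,"y": -0.0005,"z": 0.0,"spin": 0.0,"gripper": 0.0},{"x": 0.0,"y": -0.001,"z": 0.0,"spin": 0.0,"gripper": 0.0},{"x": 0.0,"y": -0.0015,"z": 0.0,"spin": 0.0,"gripper": 0.0},{"x": 0.0,"y": -0.0015,"z": 0.0,"spin": 0.0,"gripper": 0.0},{"x": 0.0,"y": -0.0015,"z": 0.0,"spin": 0.0,"gripper": 0.0}]'

```text
time_s: 20.45
ee_pos: [0.5869, -0.1808, 0.0932]
ee_rot: [0.002, 0.995, 0.102, 0.001]
ft_force: [0.9, -10.0, -3.3]
finger_gap: 0.0004
```

That is a firm stop: no more travel and the force is rising. I'll back off, lift and look.

step_arm --series '[{"x": 0.0,"y": 0.01,"z": 0.0,"spin": 0.0,"gripper": 0.0},{"x": 0.0,"y": 0.025,"z": 0.0,"spin": 0.0,"gripper": 0.0},{"x": 0.0,"y": 0.025,"z": -0.03,"spin": 0.0,"gripper": 0.0},{"x": 0.0,"y": 0.025,"z": -0.06,"spin": 0.0,"gripper": 0.0},{"x": 0.0,"y": 0.025,"z": -0.08,"spin": 0.0,"gripper": 0.0}]'

```text
time_s: 21.08
ee_pos: [0.5916, -0.2031, 0.1745]
ee_rot: [-0.0, 0.995, 0.101, 0.001]
ft_force: [-0.1, -1.0, -0.1]
finger_gap: 0.0005
```

step_arm --series '[{"x": 0.005,"y": -0.03,"z": 0.0,"spin": 0.0,"gripper": 0.0},{"x": 0.01,"y": -0.08,"z": 0.0,"spin": 0.0,"gripper": 0.0},{"x": 0.02,"y": -0.13,"z": 0.0,"spin": 0.0,"gripper": 0.0},{"x": 0.025,"y": -0.17,"z": 0.0,"spin": 0.0,"gripper": 0.0},{"x": 0.025,"y": -0.17,"z": 0.0,"spin": 0.0,"gripper": 0.0}]'

```text
time_s: 21.7
ee_pos: [0.5804, -0.0283, 0.173]
ee_rot: [-0.001, 0.995, 0.103, -0.001]
ft_force: [0.5, -0.2, 0.1]
finger_gap: 0.0003
```

```bash
python3 - <<'E'
from meas import *
pol()
i=env.camera_info("wrist");im=env.capture("wrist")[:,:,::-1].copy();cv2.imwrite("pics/w7.png",im)
meas(im,i)
E
```

```text
t 21.7 ee [ 0.5804 -0.0283  0.173 ] tipz 0.159 psi 11.86 F [ 0.5 -0.2  0.1] q6 1.12
R 0.0384 phi -42.27
circle [ 0.5523 -0.0027  0.0887] 79
mark 11.67 1.16 263
ptr 0.08 0.098 11.25 8.1 14.2 0.0905 129
ptr 0.098 0.104 11.34 6.1 17.5 0.0983 131
ptr 0.104 0.11 10.89 3.9 17.9 0.104 374
ptr 0.08 0.13 10.99 3.9 17.9 0.0905 951
```

View pics/w7.png

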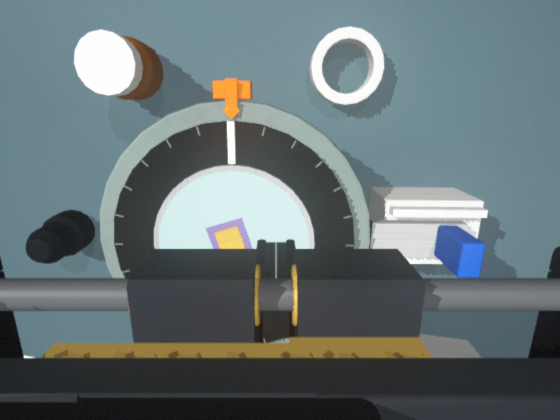

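The mark at (231,143) is directly under the pointer tip at (232,112). The sample and bystanders are in place. A check of the slide's travel in the top view comes next.

```bash
python3 - <<'E'
from h import *
def blue(im):
    c=im[180:215,325:350].astype(int);m=(c[...,0]>110)&(c[...,2]<90)&(c[...,0]-c[...,1]>50);w=m.astype(float);v,u=np.argwhere(m).mean(0);print(m.sum(),u+325,v+180);return p2w("top",(u+325,v+180),.1)
a=blue(cv2.imread("pics/top0.png"));im=env.capture("top")[:,:,::-1].copy();cv2.imwrite("pics/top9.png",im);b=blue(im)
print(a,b,(b-a)@np.array([np.cos(np.radians(101.3)),np.sin(np.radians(101.3)),0]),[np.hypot(*(p[:2]-[.5504,-.0024])) for p in(a,b)])
cv2.imwrite("pics/t9.png",cv2.resize(im[150:270,215:375],None,fx=5,fy=5,interpolation=cv2.INTER_CUBIC))
E
```

```text
58 336.05172413793105 191.89655172413794
57 331.03508771929825 193.140350877193
[ 0.58573684 -0.17532287  0.1       ] [ 0.58270687 -0.16165645  0.1       ] 0.013995202146077064 [np.float64(0.17649649072802312), np.float64(0.1625003104871751)]
```

View pics/t9.png

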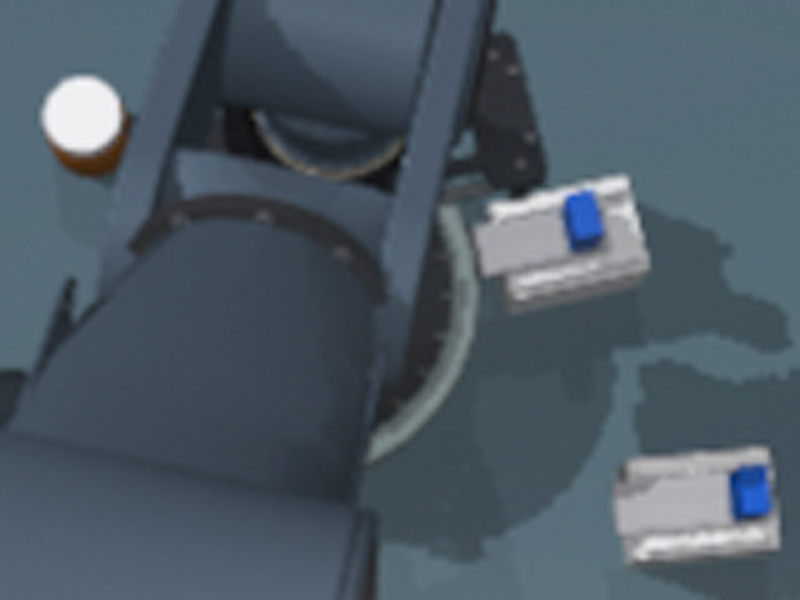

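The post moved about 14 mm towards the stage, to crop (583,220), and met a firm stop. The other clamp is untouched and the arm is clear of everything, so I'll hand in.

```bash
python3 -c "
from plant import env
print(env.sign_off())"
```

```text
the job is handed in; nothing more can be done
None
```

The disc's mark faces the orange pointer, the blue clamp slide is pushed home, and the job is handed in at about 22 s of the 64 s allowed.

- **Disc:** I found the disc top by touch at about 80 mm. I pressed the rim with about 8–12.5 N (read at the end of each move) and dragged it clockwise with closed fingers. The first pass stopped 4° short, so I nudged it once more.
- **Clamp:** I pushed the slide of the farthest clamp until it met a firm stop. The force rose to about 10 N with no further travel. Then I backed off and lifted clear.

**Last checks:**
- **Mark and pointer:** after clamping, the mark measured 11.7° and the pointer tip 11.25°. That puts the mark within about 0.5°, which is about as fine as I could measure.
- **Slide travel:** the top view shows the post moved about 14 mm, from roughly 176 mm to 163 mm from the axis. A fully home slide should stand at about 164.5 mm, so this fits within the camera's accuracy.
- **Surroundings:** the bystanders and the neighbouring clamp visible in the last pictures had not moved; I did not check the things outside those views. The robot was touching nothing, and no check failed.

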